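# Start the buffing spindle from its switch boxes

## Robot

A 7-joint arm with a two-finger parallel gripper is mounted at the origin on the work surface. World frame = base frame: x ahead of the robot, y to its left, z up, the work surface at z = 0. Lengths are in m, angles in rad, forces in N, time in s.
With the tool pointing down it reaches from about 0.375 to 0.925 m from the base axis. Payload 3.1 kg.
Tool frame: the origin (TCP) lies between the finger pads; the fingertips stand 19 mm ahead of it and the grasp point (between the pads) is the TCP; z points along the fingers, y is the line along which they close (so a half turn about z gives the same grasp; the last joint's range is limited). The gripper opens to 85 mm and grips with 20 to 120 N. Pads are 22 mm wide; open, the fingers measure 114 mm over their backs; the gripper's body (76 mm by 85 mm) begins 54 mm behind the grasp point. The pads swing forward as they close: fully open they stand 13 mm farther back than shut.
Start: joints at [1.09, 0.383, 0.044, 1.598, -0.018, 1.161, -0.05], TCP at [0.243, -0.603, 0.25] pointing down, gripper open.
Joint ranges: [-2.61, 2.61], [-0.41, 2.15], [-1.48, 1.57], [0, 2.5], [-1.57, 4.71], [0.05, 1.97], [-2.85, 2.85]. Speed limits (rad/s): [2.79, 2.79, 3.14, 3.14, 3.14, 3.14, 3.14].

## Interface

Orientations are given as a unit quaternion [x, y, z, w].
In Python, from bench import move_ptp, movel, move_j, move_gripper, pause, inverse_kinematics, read_camera, camera_params, MotionError, sign_off, look_for, tip_of, read_time_s, read_qpos, read_joint_vel, read_effort, read_eef_pos, read_tcp_rot, read_ft_force, read_ft_torque, read_finger_gap, read_grasp_force gives the robot as it stands. Calls block until the motion is done:
- move_ptp(position, orientation): joint-space move of the TCP to a pose.
- movel(position, orientation=None, speed=0.15): straight line of the TCP; orientation=None keeps the orientation; speed is the mean speed in m/s.
- move_j(angles): joint-space move.
- move_gripper(opening, effort=None): finger opening in m; effort is the grip in N (None keeps the last); returns when the fingers have stopped.
- pause(seconds).
- inverse_kinematics(position, orientation): joint angles nearest the present ones, or None.
- read_camera(name): name is "side" or "top" or "wrist"; returns the picture (384x512x3 uint8, red, green, blue); there is no depth.
- camera_params(name): a dict with "K" (3x3 intrinsics, pixels), "camera_from_world" (4x4, takes a point from world to camera coordinates). Camera axes: x right, y down, z forward; pixel columns grow to the right and rows downward; lengths in m; the calibration is good to about 2 mm. A picture is of the moment at which its call begins: read the wrist's pose just before it. camera_params takes no time and is no camera call; for the wrist camera it gives the pose at the moment of the call.
A pose or a line that the arm cannot do raises MotionError and nothing moves.
- sign_off(): hands the job in; it is judged then, once.
Trained networks look in the newest picture that a camera, given by its name, has taken for a name from the list of things; names that differ only in an ending like _2 or _b are one class to them, and where a whole thing is asked for, a point or a joint stands for the part that bears it (a point fixed in the world has none). Each returns a list of dicts, best first, with "confidence" (0 to 1); they miss things now and then, are a little off and sometimes report something else, mostly with a low value. They report only what shows in the picture. A call takes as long as a camera call. They do not tell look-alikes from the thing itself.
- look_for(camera, name): "at" ([column, row] in pixels, amid what is visible of it).
- tip_of(camera, name): "at" ([column, row] in pixels: a listed point, or the origin of a listed thing).
Readings, each from a call of its own:
- read_time_s(): time.
- read_qpos(): joint angles.
- read_joint_vel(): joint speeds.
- read_effort(): joint torques, N m.
- read_eef_pos(): TCP position.
- read_tcp_rot(): TCP orientation.
- read_ft_force(): force on the tool from outside, world axes, zero at the start.
- read_ft_torque(): the same for the moment, N m.
- read_finger_gap(): finger opening in m.
- read_grasp_force(): force on a finger pad.
Only numpy, scipy, OpenCV 4.12 (cv2) and the standard library are available. Lean on these libraries where they do the work, as an engineer would, in place of code of your own. Each camera call takes 0.05 s, during which the arm holds its last target. There are 200 camera calls.

## Task

Get the buffing spindle running by pressing its loose switch boxes with the fingertips, in this order: tip the see-saw rocker of the extractor fully on (its ribbed end down), then push the square brake-release key fully down, then press the flat round run button fully down and finish while still holding it down. Only press: do not lift any box or push one across the bench, and leave the other things on the bench where they are. Never press the mushroom-headed stop button.

Things in the scene. Friction and masses are not known exactly. Their poses are not given: they have to be found in the camera images.
- rocker_box: grey painted box 110 (its x) x 72 (its y) x 40 mm, 0.85 kg, standing loose on a rubber foot; origin: centre of its underside; carries the black see-saw rocker of the dust extractor on its top
- rocker (a joint): angle of the see-saw rocker: 0 = off (plain end down, ribbed end up), 0.4 rad = on (ribbed end fully down). It tips about the box's y axis, 54 mm above the box's underside; the plate is 70 mm long (along the box's x) and 42 mm wide. Stiff: pressing the ribbed end takes about 3 N and it stays where it is left
- rocker_on_end (a point): point on top of the ribbed ON end of the rocker (two thin steel ribs across the plate), 23 mm from the pivot towards the box's +x, where to press; it starts about 64 mm above the table and goes down about 9 mm. It moves with the rocker
- brake_box: grey painted box 110 (its x) x 72 (its y) x 40 mm, 0.85 kg, standing loose on a rubber foot; origin: centre of its underside; carries the square black brake-release key in the middle of its top
- brake_key (a joint): depth of the brake-release key: 0 = up, 0.010 m = fully down; it slides with about 3 N of friction and stays where it is left
- brake_key_top (a point): centre of the top of the square key (34 x 34 mm, flat), about 55 mm above the table when up; moves with the key
- run_box: grey painted box 110 (its x) x 72 (its y) x 40 mm, 0.85 kg, standing loose on a rubber foot; origin: centre of its underside; carries the flat round black hold-to-run button in the middle of its top
- run_button (a joint): depth of the run button: 0 = up, 0.008 m = fully down; a spring pushes it back up, 1.5 N at the start and 5 N fully down
- run_button_top (a point): centre of the flat top of the run button (36 mm across), 54 mm above the table when up; moves with the button
- stop_box: grey painted box 110 (its x) x 72 (its y) x 40 mm, 0.85 kg, standing loose on a rubber foot; origin: centre of its underside; carries the mushroom-headed stop button, which is not to be pressed
- stop_button (a joint): depth of the stop button: 0 = up, 0.006 m = fully down; sprung, 8 N
- stop_button_top (a point): top centre of the domed mushroom head (58 mm across, on a narrow steel stem), 74 mm above the table
- mug: bystander: loose white mug, 78 mm across, 85 mm high, handle at its +y; origin: centre of its underside
- jar: bystander: loose amber jar of polish with a steel cap, 48 mm across, 60 mm high; origin: centre of its underside
- dome_a: bystander: loose hammered copper dome with a small nipple, 50 mm across, 30 mm high; origin: centre of its underside
- dome_b: bystander: loose copper dome, like dome_a
- hammer: bystander: loose hammer, 250 mm long, lying flat along its x, handle to -x; origin: underneath the middle of its length
- dolly: bystander: loose wooden block 75 x 70 x 45 mm; origin: centre of its underside
- brush: bystander: loose brush, 200 mm long, lying along its x, handle to -x; origin: underneath the middle of its length
Things that resemble listed ones, but are neither listed nor needed, are in the scene too. Leave any purple or red look-alike of the brake_box alone.

How it is judged:
On the way, in this order (a step that is already met when the one before it is completed fails the run):
1. the rocker is tipped on (value of joint rocker above 0.33 rad), for 0.2 s.
2. with the rocker on, the brake-release key is pushed in (value of joint rocker above 0.33 rad and value of joint brake_key above 0.008 m), for 0.2 s.
3. with both set, the run button is pressed by the fingers (all of step 2 and value of joint run_button above 0.006 m and contact force between the fingers and run_box above 1 N), for 0.3 s.
At the end, for the whole second after the job is handed in: the program finishes holding: rocker past 0.33 of its 0.40 rad, brake-release key more than 8 of its 10 mm in, and run button held by the fingers more than 6 of its 8 mm down (over 1 N); stop button up; boxes and bystanders within 30 mm of where they started (all of step 3 and value of joint stop_button below 0.002 m and distance of each of rocker_box, brake_box, run_box, stop_box, mug, jar, dome_a, dome_b, hammer, dolly, brush from where it was at the start of the episode below 0.03 m); the arm keeps its last pose, push and grip.
It fails at once if the brake-release key is pushed in before the rocker is on (value of joint brake_key above 0.004 m and value of joint rocker below 0.3 rad).
It fails at once if the run button is pressed before the brake-release key is in (value of joint run_button above 0.003 m and value of joint brake_key below 0.0075 m).
It fails at once if the stop button is pressed (over 2 mm) (value of joint stop_button above 0.002 m).
It fails at once if a switch box is lifted by 10 mm or more, or pushed over 30 mm (height (world z) of any of rocker_box, brake_box, run_box, stop_box above 0.01 m or distance of any of rocker_box, brake_box, run_box, stop_box from where it was at the start of the episode above 0.03 m).
It fails at once if another thing on the bench is lifted by 15 mm or displaced by over 30 mm (height (world z) of any of mug, jar, dome_a, dome_b, hammer, dolly, brush above 0.015 m or distance of any of mug, jar, dome_a, dome_b, hammer, dolly, brush from where it was at the start of the episode above 0.03 m).
It also fails if it takes over 48 s, if anything falls off the work surface, if the arm or the gripper's body presses on something with over 40 N, if the wrist force passes 120 N, or if a joint passes its speed limit or range.

## Working session

There is one attempt and no reset: what is moved stays moved. The work goes in short steps, each a Python script; the robot and the scene stay as the last script left them, time stands still between calls to the robot, and variables do not carry over. Pictures are saved under pics/ and viewed, at most 10 in all, crops included, and the job is handed in when it is done.

```bash
mkdir -p pics; cat > h.py <<'E'
import numpy as np, cv2
from bench import *
def ray(cam,px,z,P=None):
    P=P or camera_params(cam); K=np.array(P["K"]);T=np.array(P["camera_from_world"])
    R,t=T[:3,:3],T[:3,3]; o=-R.T@t; d=R.T@np.linalg.inv(K)@np.array([px[0],px[1],1.])
    return o+d*(z-o[2])/d[2]
def save(cam,n):
    im=read_camera(cam); cv2.imwrite(f"pics/{n}.png",im[:,:,::-1]); return im
E
python3 - <<'E'
from h import *
for c in ("top","side"):
    im=save(c,c+"0")
    for n,z in (("rocker_on_end",.064),("rocker_box",0),("brake_key_top",.055),("run_button_top",.054),("stop_button_top",.074)):
        for r in tip_of(c,n)[:4]: print(c,n,np.round(r["at"],1),round(r["confidence"],2),np.round(ray(c,r["at"],z),3))
print(read_time_s(),read_eef_pos(),read_tcp_rot())
E
```

```text
top rocker_on_end [279.8 182.7] 0.6 [ 0.621 -0.069  0.064]
top rocker_on_end [344.1 194.4] 0.57 [ 0.586 -0.259  0.064]
top rocker_box [282.3 190.9] 0.94 [ 0.603 -0.081  0.   ]
top brake_key_top [100.6 171.1] 0.48 [0.658 0.461 0.055]
top brake_key_top [149.  147.7] 0.45 [0.728 0.32  0.055]
top run_button_top [169.5 248.5] 0.52 [0.429 0.255 0.054]
top run_button_top [202.5 185.4] 0.17 [0.615 0.16  0.054]
top stop_button_top [339.4 232.8] 0.63 [ 0.473 -0.241  0.074]
side rocker_on_end [256.7 172.8] 0.64 [ 0.623 -0.085  0.064]
side rocker_on_end [282.2 272.1] 0.58 [0.427 0.285 0.064]
side rocker_box [258.3 186. ] 0.59 [ 0.614 -0.079 -0.   ]
side brake_key_top [276.7 154.4] 0.75 [ 0.58  -0.205  0.055]
side brake_key_top [188.8 307.6] 0.54 [0.661 0.477 0.055]
side brake_key_top [257.4 184.8] 0.5 [ 0.606 -0.039  0.055]
side brake_key_top [237.3 228.5] 0.42 [0.614 0.164 0.055]
side run_button_top [282.5 273.7] 0.64 [0.425 0.285 0.054]
side run_button_top [282.7 263.7] 0.55 [0.434 0.25  0.054]
side stop_button_top [257.2 175.2] 0.63 [ 0.615 -0.066  0.074]
side stop_button_top [306.2 152.3] 0.53 [ 0.473 -0.231  0.074]
0.6 [ 0.24281663 -0.60297119  0.25030074] [9.81732933e-01 1.90264152e-01 1.56702497e-05 2.61498143e-05]
```

```bash
python3 -c "
import cv2
a=cv2.imread('pics/top0.png');cv2.imwrite('pics/top0b.png',cv2.resize(a,(800,600),interpolation=cv2.INTER_CUBIC))"
```

```text
(no output)
```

View pics/top0b.png

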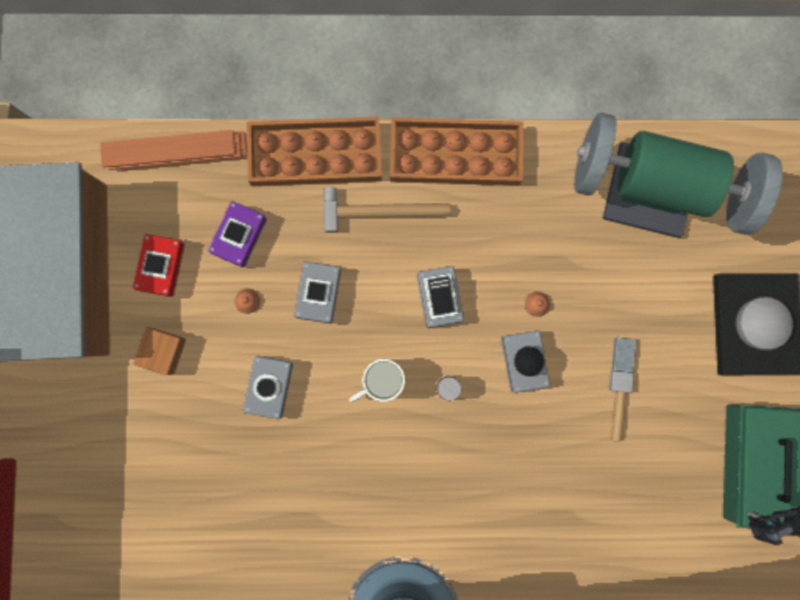

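View pics/side0.png

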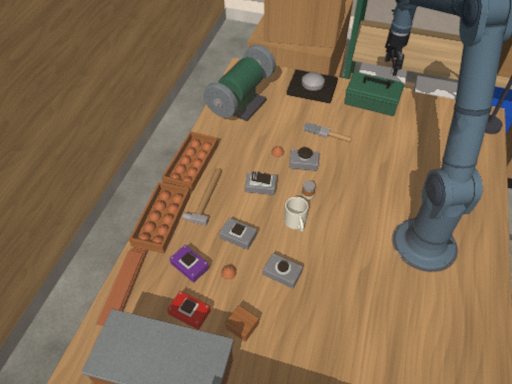

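The top view (800x600 scale) shows the grey rocker box at (441,297) with its ribs at the far end (437,282). The grey brake box is at (317,292), the run box at (267,387) and the stop box at (526,360). The red and purple look-alikes are at (157,265) and (237,233). The side view agrees. Next I close the fingers and check the rocker with the wrist camera.

```bash
cat >> h.py <<'E'
def q(deg): a=np.radians(deg)/2; return [np.cos(a),np.sin(a),0,0]
E
python3 - <<'E'
from h import *
move_ptp([0.56,-0.08,0.24],q(10)); move_gripper(0.0)
P=camera_params("wrist"); im=save("wrist","w1")
for n,z in (("rocker_on_end",.064),("rocker_box",0),("brake_key_top",.055)):
    for r in tip_of("wrist",n)[:3]: print(n,np.round(r["at"],1),round(r["confidence"],2),np.round(ray("wrist",r["at"],z,P),3))
print(read_time_s(),read_eef_pos(),read_finger_gap(),read_ft_force())
E
```

```text
rocker_on_end [251.8 104.9] 0.69 [ 0.621 -0.068  0.064]
rocker_box [255.5 123.5] 0.97 [ 0.601 -0.075  0.   ]
3.7583 [ 0.55997229 -0.07996428  0.23999025] 3.9128542767879675e-05 [-0.58061647 -0.85515836  0.25243105]
```

View pics/w1.png

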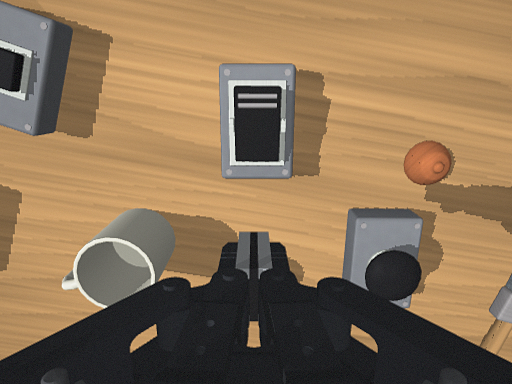

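The wrist view shows the rocker box aligned with the camera, with its ribs at about (259,99). That matches the estimate of (0.622,-0.070), so I'll press there.

```bash
cat >> h.py <<'E'
def press(x,y,yaw,z0,z1,fmax,step=.0015,over=0.02,v=0.04):
    """lower the tip to z0 and then stepwise to z1, ending at a push of fmax"""
    move_ptp([x,y,z0+.019+over],q(yaw)); f0=read_ft_force()[2]; z=z0; log=[]
    movel([x,y,z0+.019],q(yaw),speed=v)
    while z>z1:
        z-=step; movel([x,y,z+.019],q(yaw),speed=v); f=read_ft_force()-[0,0,f0]
        log.append((round((read_eef_pos()[2]-.019)*1e3,1),round(f[2],1)))
        if f[2]>fmax: break
    print(log, np.round(f,1), round(read_time_s(),1))
E
python3 - <<'E'
from h import *
press(.625,-.0705,10,.068,.051,14)
E
```

```text
[(np.float64(66.5), np.float64(-1.5)), (np.float64(65.2), np.float64(-0.6)), (np.float64(64.0), np.float64(0.5)), (np.float64(62.5), np.float64(1.4)), (np.float64(60.7), np.float64(1.4)), (np.float64(59.2), np.float64(1.9)), (np.float64(57.5), np.float64(1.8)), (np.float64(56.3), np.float64(4.6)), (np.float64(56.0), np.float64(9.9)), (np.float64(55.8), np.float64(15.9))] [-1.5  0.4 15.9] 7.5
```

The force rise at 56 mm is the rocker's end stop. I'll lift, verify it, then look at the brake box.

```bash
python3 - <<'E'
from h import *
movel([.625,-.0705,.13],q(10),speed=.2)
move_ptp([0.56,-0.06,0.24],q(10)); a=read_camera("wrist")
move_ptp([0.56,0.17,0.24],q(-9))
P=camera_params("wrist"); b=read_camera("wrist")
for n,z in (("brake_key_top",.055),("brake_box",0)):
    for r in tip_of("wrist",n)[:3]: print(n,np.round(r["at"],1),round(r["confidence"],2),np.round(ray("wrist",r["at"],z,P),3))
im=np.hstack([a[:240,130:400],b])[:, :, ::-1] if 0 else np.hstack([a[:250,130:400],b[:250]])[:,:,::-1]
cv2.imwrite("pics/w2.png",im); print(read_time_s())
E
```

```text
brake_key_top [252.5 113.2] 0.76 [0.614 0.16  0.055]
brake_key_top [40.2  5.5] 0.62 [0.728 0.321 0.055]
brake_box [249.8 107.8] 0.88 [0.617 0.162 0.   ]
brake_box [78.1 17.3] 0.55 [0.73  0.316 0.   ]
9.6833
```

View pics/w2.png

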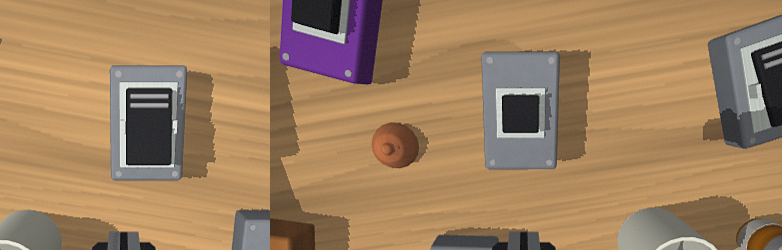

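The rocker's ribs now lie lower and dimmer, so it is on. The grey brake key is at wrist pixel (251,113), which gives (0.614,0.160) and agrees with the other cameras. I'll press it, then measure the run button.

```bash
python3 - <<'E'
from h import *
press(.614,.160,-9,.059,.042,16)
movel([.614,.160,.13],q(-9),speed=.2)
move_ptp([0.56,0.17,0.24],q(-9)); a=read_camera("wrist")
move_ptp([0.39,0.26,0.24],q(-9))
P=camera_params("wrist"); b=read_camera("wrist")
for n,z in (("run_button_top",.054),("run_box",0)):
    for r in tip_of("wrist",n)[:3]: print(n,np.round(r["at"],1),round(r["confidence"],2),np.round(ray("wrist",r["at"],z,P),3))
cv2.imwrite("pics/w3.png",np.hstack([a[:250,130:400],b[:250]])[:,:,::-1]); print(read_time_s())
E
```

```text
[(np.float64(57.5), np.float64(-0.8)), (np.float64(55.9), np.float64(-0.8)), (np.float64(54.3), np.float64(-0.6)), (np.float64(53.1), np.float64(0.1)), (np.float64(51.7), np.float64(0.9)), (np.float64(50.1), np.float64(2.0)), (np.float64(48.4), np.float64(1.2)), (np.float64(46.9), np.float64(0.9)), (np.float64(45.4), np.float64(0.8)), (np.float64(45.2), np.float64(5.9)), (np.float64(45.1), np.float64(12.6)), (np.float64(45.0), np.float64(20.2))] [-6.5 -2.7 20.2] 14.0
run_button_top [252.1 130.6] 0.57 [0.43  0.254 0.054]
run_box [250.9 128. ] 0.81 [0.428 0.256 0.   ]
16.0417
```

View pics/w3.png

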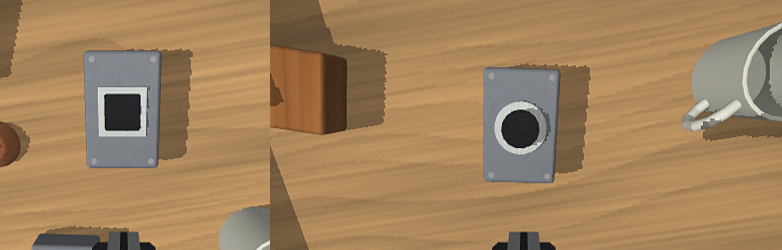

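The brake key reached its end stop at 45 mm, a full 10 mm of travel. The run button is at wrist pixel (250,130), which gives (0.430,0.255). I'll press and hold it.

```bash
python3 - <<'E'
from h import *
press(.430,.255,-9,.058,.040,16)
pause(.8); print(read_ft_force(),read_eef_pos(),read_time_s())
if read_eef_pos()[2]-.019<.0475 and read_ft_force()[2]>8: sign_off(); print("signed")
E
```

```text
[(np.float64(56.5), np.float64(-0.2)), (np.float64(54.9), np.float64(-0.1)), (np.float64(53.7), np.float64(1.4)), (np.float64(52.2), np.float64(2.1)), (np.float64(50.6), np.float64(2.7)), (np.float64(49.1), np.float64(3.6)), (np.float64(47.6), np.float64(4.6)), (np.float64(46.1), np.float64(5.4)), (np.float64(45.9), np.float64(15.0)), (np.float64(45.7), np.float64(25.4))] [-5.9 -3.6 25.4] 19.8
[-5.67435409 -4.46447922 24.21929048] [0.43033909 0.25527448 0.06476132] 20.6333
the job is handed in; nothing more can be done
signed
```

I tipped the rocker on, pushed the brake key fully down, and handed the job in at about 21 s with the run button held fully down at about 24 N; the result of the judging was not reported back.

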